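# Shim the glue-up board level

## Robot

A 6-joint arm with a two-finger parallel gripper is mounted at the origin on the work surface; the furniture and walls round the work are solid. World frame = base frame: x ahead of the robot, y to its left, z up, the work surface at z = 0. Lengths are in m, angles in rad, forces in N, time in s.
With the tool pointing down it reaches from about 0.3 to 0.775 m from the base axis. Payload 14.6 kg.
Tool frame: the origin (TCP) lies at the very end of the fingers, on their centre line; the grasp point (between the pads) lies 19 mm behind it; z points along the fingers, y is the direction in which the jaws open and shut (so a half turn about z gives the same grasp; the last joint's range is limited). The gripper opens to 94 mm and grips with 3 to 60 N. Pads are 16 mm wide; open, the fingers measure 119 mm over their backs; the gripper's body (75 mm by 177 mm) begins 78 mm behind the grasp point.
Start: joints at [-1.322, 0.3, 1.521, -0, 1.321, -0.067], TCP at [0.171, -0.523, 0.205] pointing down, gripper open.
Joint ranges: [-3.03, 3.03], [-0.79, 2.21], [0.23, 2.52], [-1.04, 4.18], [0, 3.07], [-2.55, 2.55]. Speed limits (rad/s): [2.22, 2.22, 2.57, 3.14, 3.14, 3.14].

## Interface

Orientations are given as [roll, pitch, yaw] about the fixed x, y, z axes, in that order (R = Rz(yaw) Ry(pitch) Rx(roll)).
In Python, from station import get_obs, vision, hand_in gives the robot as it stands.
- The arm moves only by the tool play_rows, never from a script. Its argument "moves" is a list of rows, each an object with "claw": the opening, from 0 (shut) to 1 (fully open); "linear": the shift along the tool's x, y, z in mm, a list of three; "turn": the turn, a rotation vector about the tool's x, y, z in rad, a list of three. In form: [{"claw": claw, "linear": [tx, ty, tz], "turn": [ax, ay, az]}, ...]. A call has 1 to 8 rows; each row is the pose to reach, as a shift and turn from the pose measured when the call began, along the tool's axes at that moment; what a row does not reach only later rows make up. A row lasts 1/8 s, in which the tool goes at most 62.5 mm and 10.7 degrees, less where a joint would pass 70% of its speed; a pose out of reach is approached as far as the arm can. A call with a gripper value outside its range is refused whole. The fingers move at their own pace and stop on an object; "force" is the grip in N (left out, the last holds). Time passes only in rows, so rows that repeat a pose let the fingers close. It gives the time, the measured TCP pose, the force and the opening at its end, in the units of the state.
- get_obs(): the state, without advancing time (a new reading comes with each control period).
- vision.camera(name): name is "scene" or "top" or "wrist"; returns the picture (480x640x3 uint8, blue, green, red); there is no depth.
- vision.camera_info(name): a dict with "camera_matrix" (3x3 intrinsics, pixels), "rvec" (rotation vector, rad) and "tvec" (3), from world to camera coordinates, as OpenCV has them; the wrist camera has in their place "mount" (4x4, takes a point from camera to tool coordinates, whose origin is the TCP and whose axes are the flange's). Camera axes: x right, y down, z forward; pixel columns grow to the right and rows downward; lengths in m; the calibration is good to about 2 mm. A picture is of the moment at which its call begins: read the wrist's pose just before it. camera_info takes no time and is no camera call.
- hand_in(): hands the job in, once; it reports no verdict.
The state is a dict: "time_s": time; "qpos": joint angles; "joint_vel": joint speeds; "tau": joint torques, N m; "ee_pos": TCP position; "eef_rot": TCP orientation; "force": force on the tool from outside, world axes, zero at the start; "moment": the same for the moment, N m; "grip_width": finger opening in m.
Only numpy, scipy, OpenCV 4.12 (cv2) and the standard library are available. Lean on these libraries where they do the work, as an engineer would, in place of code of your own. Each camera call takes 0.05 s, during which the arm holds its last target.

## Task

The glue-up board on the bench sits low at its right-hand end. Set the ball level down gently on the middle of the board, lying along the board, then gently push the orange wedge, thin end first, under the steel bar at the low end until the level's red ball rests between the two black lines. Don't force the wedge, don't press or lift the board with the gripper, and leave the wedge in place under the board and the level on top.

Things in the scene. Friction and masses are not known exactly. Their poses are not given: they have to be found in the camera images.
- board: Loose plywood board 150 x 222 x 18 mm, 0.5 to 1.5 kg. Origin: centre of its underside; y from the low end (toe, edge at y = -110 mm) to the heel, z up. A fixed steel bar (12 mm round) stands 6 mm out of the underside at the heel, a sprung one 14 mm at the toe. Two rubber feet (x = +-60 mm, 20 mm across, 20 mm high) beside the toe bar stand on the bench; a wedge fits between them.
- toe (a point): Middle of the underside of the toe bar (70 mm long, 12 mm round, at y = -100 mm), about 6 mm over the bench at the start: the wedge goes under it. The bar is sprung: it gives several mm upward under the board's unknown weight before the toe lifts, so how far the wedge must go in only the level tells.
- board_heel (a point): Middle of the heel bar's underside, 200 mm from the toe bar in the board's y; it rests on the sill and the board pivots about it.
- board_top (a point): Centre of the board's top face, 18 mm above the body's origin: the level goes here.
- sill: Dark wooden sill fixed to the bench, 170 mm wide: a ledge, 21 to 26 mm over the bench, under the heel bar and a stop behind it that keeps the board from sliding away (2 mm play). Origin: 21 mm below the ledge top, under the heel bar; axes as the level board's.
- level: Ball level: aluminium bar 34 x 130 x 27 mm, 0.15 kg, with a trough along its top in which a red ball rolls to the lower end. Origin: centre of its underside; y along its length, z up. Take it across its 34 mm width. Either end may point to the heel.
- ball (a joint): Place of the 14 mm red ball in the level's trough, in m from midway between the two black lines (0 = centred, positive = towards the level's +y end, range +-0.05). It goes to the lower end: at rest, place = 0.5 m x downward slope (rad) towards +y. It swings and takes about 1.5 s to settle. It is clear of both lines within +-0.0035.
- wedge: Loose orange wedge, 30 mm wide (x), 160 mm long (y), 0.06 kg, flat underside; 3 mm thick at the nose (+y end), 0.22 mm thicker per mm, 38 mm at the tail (-y end). Origin: centre of its underside. Friction holds it where it is left; pushing it in under the board takes some 3 to 15 N. The nose must go in 60 to 120 mm past the toe bar.
- wedge_nose (a point): Middle of the nose's lower edge.
- wedge_grip (a point): On the underside, 16 mm from the tail end: below a good place to grip across the 30 mm width; the wedge is 35 mm thick there.

How it is judged:
On the way, in this order (a step that is already met when the one before it is completed fails the run):
1. the level lies on the middle of the board, along it, let go (contact force between level and board above 0.3 N and contact force between the fingers and level below 0.1 N and distance between level and board_top below 0.04 m and angle between the y axis of level and the y axis of board, either way round below 0.2 rad), for 0.2 s.
2. the wedge carries the toe bar (contact force between wedge and board above 1 N and y of wedge_nose in the frame of board above -0.09 m and height (world z) of toe above 0.011 m), for 0.2 s.
At the end, for the whole second after the job is handed in: The level lies on the board within 45 mm of its centre and along it (within 0.2 rad), its ball within 4 mm of centred; the wedge stays under the toe bar and carries it; the board is level within 0.025 rad every way, its heel still on the sill (within 20 mm); all at rest (value of joint ball between -0.004 and 0.004 m and angle between board's own z axis and vertical below 0.025 rad and distance between level and board_top below 0.045 m and angle between the y axis of level and the y axis of board, either way round below 0.2 rad and contact force between level and board above 0.3 N and contact force between wedge and board above 1 N and y of wedge_nose in the frame of board above -0.09 m and horizontal distance between board_heel and sill below 0.02 m and linear speed of each of board, wedge, level below 0.01 m/s); the robot touches nothing.
It fails at once if the wedge is forced against the board (over 20 N) (contact force between wedge and board above 20 N).
It fails at once if the gripper or arm presses, pushes or lifts the board (over 5 N) (contact force between any of the fingers, the arm and board above 5 N).
It fails at once if the level is slammed or pressed onto the board (over 35 N) (contact force between level and board above 35 N).
It also fails if it takes over 69 s, if anything falls off the work surface, if the arm or the gripper's body presses on something with over 40 N, if the wrist force passes 120 N, or if a joint passes its speed limit or range.

## Working session

There is one attempt and no reset: what is moved stays moved. The work goes in short steps, Python scripts to look and compute and a tool call to move; the robot and the scene stay as the last step left them, time stands still between calls to the robot, and variables do not carry over. Pictures are saved under pics/ and viewed, and the job is handed in when it is done.

Besides the shell and the picture viewer there is one more tool, called after "Emit:" by a JSON object that holds its "name" and its "arguments". play_rows: Moves the arm, as the interface text tells. Its arguments: {"type":"object","properties":{"moves":{"type":"array","items":{"type":"object","properties":{"claw":{"type":"number"},"linear":{"type":"array","items":{"type":"number"}},"turn":{"type":"array","items":{"type":"number"}}}}},"force":{"type":"number"}},"required":["moves"]}

```bash
ls; mkdir -p pics; python3 - <<'E'
from station import get_obs, vision
import cv2,numpy as np
np.set_printoptions(precision=4,suppress=True)
o=get_obs();print(o)
for n in ["scene","top","wrist"]:
    cv2.imwrite(f"pics/{n}0.png",vision.camera(n)); print(n,vision.camera_info(n))
E
```

```text
pics
{'time_s': 0.0, 'qpos': array([-1.3216,  0.3005,  1.5216, -0.    ,  1.3207, -0.0666]), 'joint_vel': array([-0.0002,  0.0021,  0.0008,  0.0023, -0.0003, -0.0001]), 'tau': array([  0.0002, -53.1811, -35.2739,   0.0707,   0.0244,  -0.0001]), 'ee_pos': array([ 0.1707, -0.5226,  0.2049]), 'eef_rot': array([-3.1404, -0.0001,  0.3158]), 'force': array([0.3292, 0.4784, 0.7441]), 'moment': array([ 0.0228, -0.0399, -0.0578]), 'grip_width': 0.09438312256924827}
scene {'camera_matrix': array([[543.3647,   0.    , 318.9338],
       [  0.    , 543.3647, 235.3043],
       [  0.    ,   0.    ,   1.    ]]), 'rvec': array([ 0.5882, -2.4023,  1.4474]), 'tvec': array([0.4823, 0.1911, 0.626 ])}
top {'camera_matrix': array([[557.1715,   0.    , 311.3603],
       [  0.    , 557.1715, 241.6968],
       [  0.    ,   0.    ,   1.    ]]), 'rvec': array([ 2.1091, -2.1423,  0.2326]), 'tvec': array([-0.0297,  0.5576,  1.0112])}
wrist {'camera_matrix': array([[330.5915,   0.    , 318.1352],
       [  0.    , 330.5915, 234.6463],
       [  0.    ,   0.    ,   1.    ]]), 'mount': array([[ 0.0003, -0.97  , -0.243 ,  0.0697],
       [ 1.    ,  0.0001,  0.0009,  0.0016],
       [-0.0008, -0.243 ,  0.97  , -0.1782],
       [ 0.    ,  0.    ,  0.    ,  1.    ]])}
```

View pics/scene0.png

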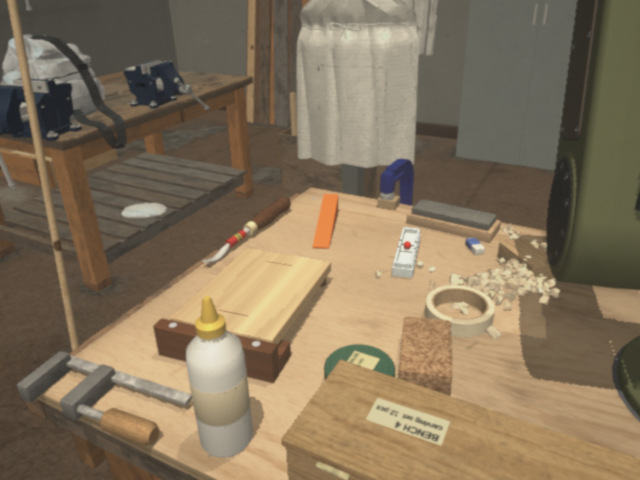

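View pics/top0.png

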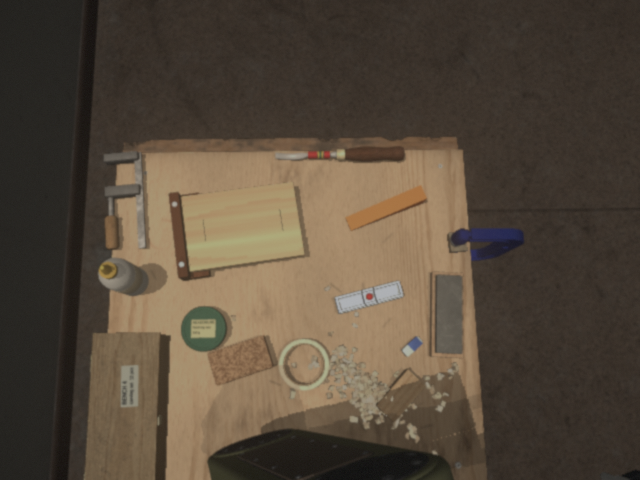

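View pics/wrist0.png

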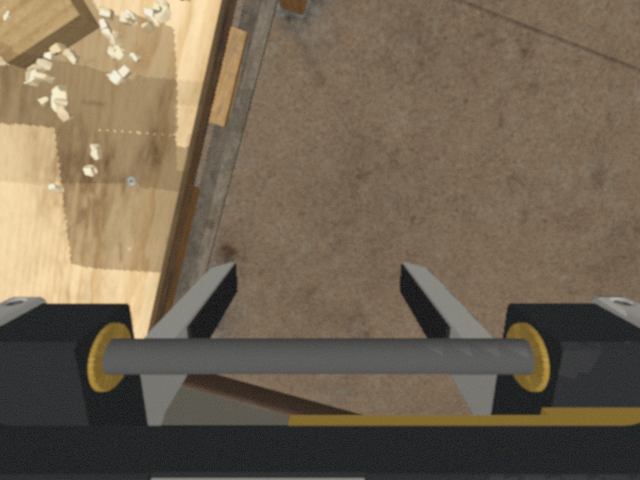

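Top view: board corners are around (187,197)-(294,184)-(303,256)-(190,270), with the sill to its left at x≈180 and the toe on the right. The wedge runs from (348,222) to (425,193) and the level is centred at (369,297). Next I'll measure these.

```bash
cat > h.py <<'E'
import cv2,numpy as np
from station import get_obs, vision
np.set_printoptions(precision=4,suppress=True)
def cam(n):
    i=vision.camera_info(n); R=cv2.Rodrigues(i['rvec'])[0]; return i['camera_matrix'],R,i['tvec']
def ray(n,px):
    K,R,t=cam(n); d=R.T@np.linalg.inv(K)@np.array([px[0],px[1],1.]); return -R.T@t,d
def onz(n,px,z):
    c,d=ray(n,px); return c+d*(z-c[2])/d[2]
def proj(n,P):
    K,R,t=cam(n); return cv2.projectPoints(np.array(P,float).reshape(-1,3),cv2.Rodrigues(R)[0],t,K,None)[0].reshape(-1,2)
def two(p1,p2):
    c1,d1=ray('scene',p1);c2,d2=ray('top',p2)
    d1/=np.linalg.norm(d1);d2/=np.linalg.norm(d2)
    s=np.linalg.lstsq(np.c_[d1,-d2],c2-c1,rcond=None)[0]
    a,b=c1+s[0]*d1,c2+s[1]*d2; return (a+b)/2,np.linalg.norm(a-b)
E
python3 - <<'E'
from h import *
for n in ['top','scene']:
    im=cv2.imread(f'pics/{n}0.png'); hsv=cv2.cvtColor(im,cv2.COLOR_BGR2HSV)
    m=cv2.inRange(hsv,(5,180,120),(18,255,255))
    k,l,s,c=cv2.connectedComponentsWithStats(m); 
    for j in range(1,k):
        if s[j,4]>300:
            cn=cv2.findContours((l==j).astype('uint8'),0,2)[0][0]
            print(n,s[j],cv2.boxPoints(cv2.minAreaRect(cn)).tolist(),cv2.approxPolyDP(cn,3,True).reshape(-1,2).tolist())
    print('cam',ray(n,(320,240))[0])
def up(n,x,y,w,h,k):
    im=cv2.imread(f'pics/{n}0.png')[y:y+h,x:x+w]; return cv2.resize(im,None,fx=k,fy=k,interpolation=cv2.INTER_CUBIC)
cv2.imwrite('pics/a.png',up('top',160,170,280,160,2.85))
cv2.imwrite('pics/b.png',up('scene',150,180,290,210,2.7))
E
```

```text
cam [ 0.3469 -0.0159  1.1016]
cam [0.1921 0.6347 0.4705]
```

View pics/a.png

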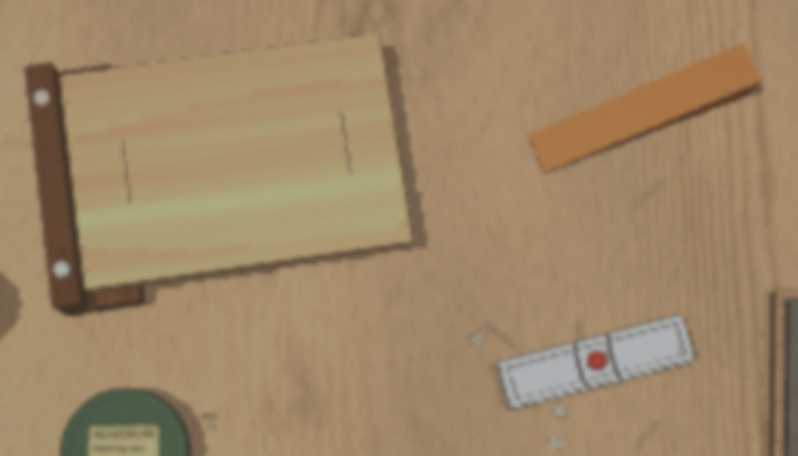

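View pics/b.png

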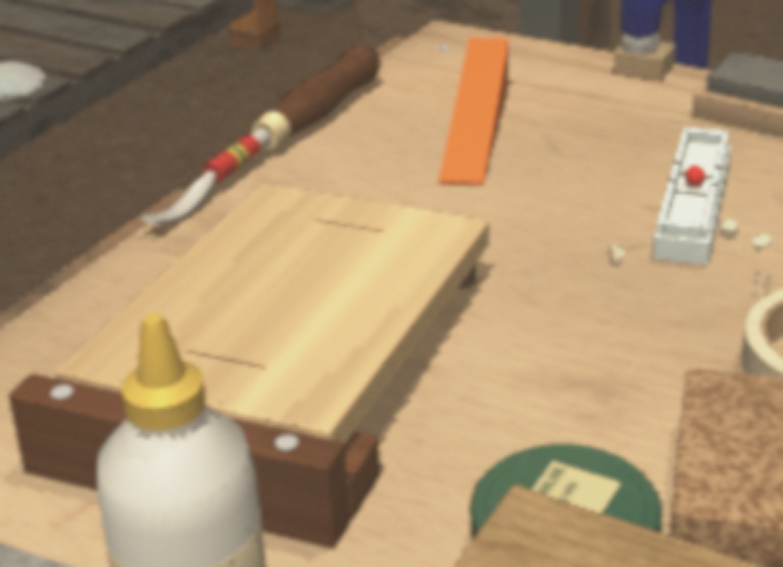

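The wedge's thin nose faces the board. I'll turn the corners into positions.

```bash
cat > m.py <<'E'
from h import *
T=lambda u,v:(160+u/2.85-.3,170+v/2.85-.3)
S=lambda u,v:(150+u/2.7-.3,180+v/2.7-.3)
def show(n,P): print(n,np.array(P)*1000)
w=[onz('top',T(530,138),.003),onz('top',T(545,172),.003),onz('top',T(743,45),.038),onz('top',T(759,88),.038)]
show('wedge',w); nose=(w[0]+w[1])/2; tail=(w[2]+w[3])/2; d=nose-tail; print('len',np.hypot(*d[:2]),'yaw y-axis dir',np.degrees(np.arctan2(d[1],d[0])),nose,tail)
ws=[onz('scene',S(441,180),.003),onz('scene',S(483,182),.003),onz('scene',S(470,38),.038),onz('scene',S(509,41),.038)]
show('wedge scene',ws)
l=[onz('top',T(*p),.027) for p in [(500,363),(683,317),(694,357),(513,408)]]
show('level',l); print('c',np.mean(l,0), 'dir',np.degrees(np.arctan2(*((l[0]+l[3]-l[1]-l[2])[[1,0]]))), 'len',np.linalg.norm(l[0]-l[1]),np.linalg.norm(l[0]-l[3]))
ls=[onz('scene',S(*p),.027) for p in [(682,130),(730,131),(710,240),(653,236)]]
show('lev scene',ls);print(np.mean(ls,0))
b=[onz('top',T(58,72),.047),onz('top',T(376,34),.038),onz('top',T(411,242),.038),onz('top',T(85,290),.047)]
show('board',b);print('c',np.mean(b,0)); h=(b[0]+b[3])/2;t=(b[1]+b[2])/2;print('dir toe->heel',np.degrees(np.arctan2(*(h-t)[[1,0]])),np.linalg.norm(h-t),np.linalg.norm(b[1]-b[2]),t,h)
for a,c in [((58,72),(60,375)),((376,34),(262,184)),((411,242),(490,222)),((85,290),(328,437))]:
    print(two(S(*c),T(*a)))
E
python3 m.py
```

```text
wedge [[ 615.5647 -110.0907    3.    ]
 [ 590.6063 -120.0158    3.    ]
 [ 672.029  -258.3776   38.    ]
 [ 640.739  -267.8097   38.    ]]
len 0.15734254183144955 yaw y-axis dir 109.80023297711078 [ 0.6031 -0.1151  0.003 ] [ 0.6564 -0.2631  0.038 ]
wedge scene [[ 618.5733 -107.677     3.    ]
 [ 592.1463 -117.3704    3.    ]
 [ 674.2531 -255.4185   38.    ]
 [ 645.2919 -262.7045   38.    ]]
level [[ 453.198   -83.0468   27.    ]
 [ 482.6425 -208.9018   27.    ]
 [ 455.2119 -215.0668   27.    ]
 [ 422.7494  -91.0288   27.    ]]
c [ 0.4535 -0.1495  0.027 ] dir 103.91399402275721 len 0.12925348028570408 0.03147747847282777
lev scene [[ 485.2918 -200.4172   27.    ]
 [ 456.1742 -212.6921   27.    ]
 [ 420.4574  -74.0118   27.    ]
 [ 451.7445  -63.7915   27.    ]]
[ 0.4534 -0.1377  0.027 ]
board [[655.603  216.5881  47.    ]
 [683.0733  -1.6671  38.    ]
 [535.3214 -23.9152  38.    ]
 [504.2874 194.2752  47.    ]]
c [0.5946 0.0963 0.0425]
dir toe->heel 97.63482723458426 0.22035851665240128 0.1494175596143386 [ 0.6092 -0.0128  0.038 ] [0.5799 0.2054 0.047 ]
(array([0.6544, 0.2158, 0.0453]), np.float64(0.003885850038672342))
(array([ 0.6841, -0.0013,  0.0369]), np.float64(0.0014214028155139103))
(array([ 0.5368, -0.0235,  0.0357]), np.float64(0.0022859652387978574))
(array([0.5064, 0.1957, 0.0446]), np.float64(0.003917733288373702))
```

```bash
cat >> h.py <<'E'
from scipy.spatial.transform import Rotation as Rn
def Rdown(yawdeg): return Rn.from_euler('xyz',[np.pi,0,np.radians(yawdeg)])
def plan(p,yawdeg):
    o=get_obs(); R=Rn.from_euler('xyz',o['eef_rot']); 
    print('t',o['time_s'],'pos',o['ee_pos'],'yaw',np.degrees(o['eef_rot']),'F',o['force'],'w',o['grip_width'])
    print('linear',R.inv().apply(np.array(p)-o['ee_pos'])*1000,'turn',(R.inv()*Rdown(yawdeg)).as_rotvec())
def wonz(px,z,o):
    i=vision.camera_info('wrist');M=i['mount'];R=Rn.from_euler('xyz',o['eef_rot']).as_matrix()
    d=R@M[:3,:3]@np.linalg.inv(i['camera_matrix'])@np.array([px[0],px[1],1.]);c=R@M[:3,3]+o['ee_pos']
    return c+d*(z-c[2])/d[2]
E
python3 -c "
from h import *
plan((.454,-.148,.16),104)"
```

```text
t 0.15 pos [ 0.1707 -0.5226  0.205 ] yaw [-179.9472   -0.0021   18.0927] F [-0.075   0.0492 -0.6528] w 0.09439716681946853
linear [ 385.5759 -268.0647   45.2733] turn [-0.0007 -0.0007 -1.4994]
```

Emit:
{"name": "play_rows", "arguments": {"moves": [{"claw": 1,"linear": [48,-34,6],"turn": [0,0,-0.187]},{"claw": 1,"linear": [96,-67,11],"turn": [0,0,-0.375]},{"claw": 1,"linear": [144,-100,17],"turn": [0,0,-0.56]},{"claw": 1,"linear": [193,-134,22],"turn": [0,0,-0.75]},{"claw": 1,"linear": [241,-167,28],"turn": [0,0,-0.937]},{"claw": 1,"linear": [289,-201,34],"turn": [0,0,-1.124]},{"claw": 1,"linear": [337,-234,40],"turn": [0,0,-1.31]},{"claw": 1,"linear": [386,-268,45],"turn": [0,0,-1.5]}], "force": 15}}

```text
time_s: 1.15
ee_pos: [0.4553, -0.1462, 0.1601]
eef_rot: [3.142, -0.001, 1.819]
force: [-0.6, -1.4, -0.2]
grip_width: 0.0937
```

```bash
python3 -c "
from h import *
plan((.454,-.148,.16),104)
cv2.imwrite('pics/w1.png',vision.camera('wrist'))"
```

```text
t 1.15 pos [ 0.4553 -0.1462  0.1601] yaw [179.9985  -0.0442 104.245 ] F [-0.6499 -1.3631 -0.2132] w 0.09372322984670729
linear [-1.4161 -1.6675  0.1025] turn [ 0.     -0.0008  0.0043]
```

View pics/w1.png

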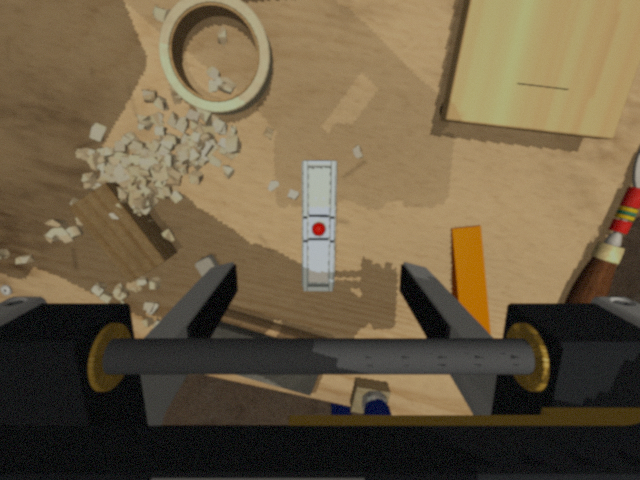

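The wrist view shows the level upright between the fingers, with corners (303,161), (336,161), (332,291) and (303,291) and the ball at (318,229). The board's toe corners are at (447,122) and (615,137), and the wedge nose is at (453,228)-(481,226).

```bash
python3 -c "
from h import *
o=get_obs()
L=[wonz(p,.027,o) for p in [(303,161),(336,161),(332,291),(303,291)]]
print(np.array(L),np.mean(L,0)); a=(L[0]+L[1]-L[2]-L[3]);print(np.degrees(np.arctan2(a[1],a[0])))
print(wonz((447,122),.038,o),wonz((615,137),.038,o),wonz((453,228),.003,o),wonz((481,226),.003,o))
plan((.454,-.148,.006),104)
"
```

```text
[[ 0.4284 -0.0868  0.027 ]
 [ 0.4576 -0.079   0.027 ]
 [ 0.4886 -0.2037  0.027 ]
 [ 0.4603 -0.2113  0.027 ]] [ 0.4587 -0.1452  0.027 ]
104.15622366303688
[ 0.5405 -0.0225  0.038 ] [0.6864 0.0037 0.038 ] [ 0.595  -0.1132  0.003 ] [ 0.6223 -0.1037  0.003 ]
t 1.2 pos [ 0.4578 -0.1416  0.1595] yaw [179.9665  -0.1245 104.9841] F [ 1.7861  2.9573 -1.5503] w 0.09421249791253629
linear [ -5.549   -5.4672 153.4847] turn [ 0.0006 -0.0022  0.0172]
```

Emit:
{"name": "play_rows", "arguments": {"moves": [{"claw": 1,"linear": [-7,-4,30],"turn": [0,0,0.02]},{"claw": 1,"linear": [-7,-4,60],"turn": [0,0,0.02]},{"claw": 1,"linear": [-7,-4,90],"turn": [0,0,0.02]},{"claw": 1,"linear": [-7,-4,120],"turn": [0,0,0.02]},{"claw": 1,"linear": [-7,-4,140],"turn": [0,0,0.02]},{"claw": 1,"linear": [-7,-4,150],"turn": [0,0,0.02]},{"claw": 1,"linear": [-7,-4,153.5],"turn": [0,0,0.02]},{"claw": 1,"linear": [-7,-4,153.5],"turn": [0,0,0.02]}]}}

```text
time_s: 2.2
ee_pos: [0.456, -0.1492, 0.0064]
eef_rot: [3.141, -0.002, 1.812]
force: [-0.2, -0.9, -0.1]
grip_width: 0.0942
```

```bash
python3 -c "
from h import *
plan((.455,-.149,.006),103.8)"
```

```text
t 2.2 pos [ 0.456  -0.1492  0.0064] yaw [179.9443  -0.1064 103.8329] F [-0.1596 -0.9182 -0.0784] w 0.09420942526962899
linear [ 0.3926 -0.9562  0.3817] turn [ 0.001  -0.0019  0.0006]
```

Emit:
{"name": "play_rows", "arguments": {"moves": [{"claw": 0.2,"linear": [0,-0.5,0],"turn": [0,0,0]},{"claw": 0.2,"linear": [0,-0.5,0],"turn": [0,0,0]},{"claw": 0.2,"linear": [0,-0.5,0],"turn": [0,0,0]},{"claw": 0.2,"linear": [0,-0.5,0],"turn": [0,0,0]},{"claw": 0.2,"linear": [0,-0.5,0],"turn": [0,0,0]},{"claw": 0.2,"linear": [0,-0.5,0],"turn": [0,0,0]},{"claw": 0.2,"linear": [0,-0.5,0],"turn": [0,0,0]}], "force": 15}}

```text
time_s: 3.08
ee_pos: [0.4555, -0.1493, 0.0064]
eef_rot: [3.141, -0.002, 1.812]
force: [0.3, -0.1, 0.2]
grip_width: 0.0339
```

Emit:
{"name": "play_rows", "arguments": {"moves": [{"claw": 0.2,"linear": [0,0,-20],"turn": [0,0,0]},{"claw": 0.2,"linear": [0,0,-50],"turn": [0,0,0]},{"claw": 0.2,"linear": [0,0,-80],"turn": [0,0,0]},{"claw": 0.2,"linear": [0,0,-95],"turn": [0,0,0]},{"claw": 0.2,"linear": [0,0,-95],"turn": [0,0,0]}]}}

```text
time_s: 3.7
ee_pos: [0.4557, -0.1495, 0.1016]
eef_rot: [3.14, -0.001, 1.812]
force: [-0.2, -0.1, -1.6]
grip_width: 0.0341
```

```bash
python3 -c "
from h import *
plan((.595,.096,.100),98.2)"
```

```text
t 3.7 pos [ 0.4557 -0.1495  0.1016] yaw [179.8937  -0.0693 103.8333] F [-0.2372 -0.0674 -1.5527] w 0.0340685850611936
linear [205.1164 193.9627   2.2347] turn [ 0.0018 -0.0013  0.0983]
```

Emit:
{"name": "play_rows", "arguments": {"moves": [{"claw": 0.2,"linear": [25,24,0],"turn": [0,0,0.015]},{"claw": 0.2,"linear": [62,58,0],"turn": [0,0,0.03]},{"claw": 0.2,"linear": [103,97,1],"turn": [0,0,0.05]},{"claw": 0.2,"linear": [144,136,2],"turn": [0,0,0.07]},{"claw": 0.2,"linear": [180,170,2],"turn": [0,0,0.085]},{"claw": 0.2,"linear": [198,187,2],"turn": [0,0,0.098]},{"claw": 0.2,"linear": [205,194,2],"turn": [0,0,0.098]},{"claw": 0.2,"linear": [205,194,2],"turn": [0,0,0.098]}]}}

```text
time_s: 4.7
ee_pos: [0.5946, 0.0957, 0.0992]
eef_rot: [3.141, -0.001, 1.715]
force: [0.1, 0.5, -1.3]
grip_width: 0.0338
```

```bash
python3 -c "
from h import *
cv2.imwrite('pics/w2.png',vision.camera('wrist'))
cv2.imwrite('pics/t2.png',vision.camera('top'))
plan((.595,.096,.056),98.2)"
```

```text
t 4.8 pos [0.5946 0.095  0.0998] yaw [179.9458  -0.0751  98.1835] F [-0.887  -0.1914 -1.1144] w 0.03392762997123962
linear [ 0.9157  0.4745 43.8306] turn [ 0.0009 -0.0013 -0.0003]
```

View pics/w2.png

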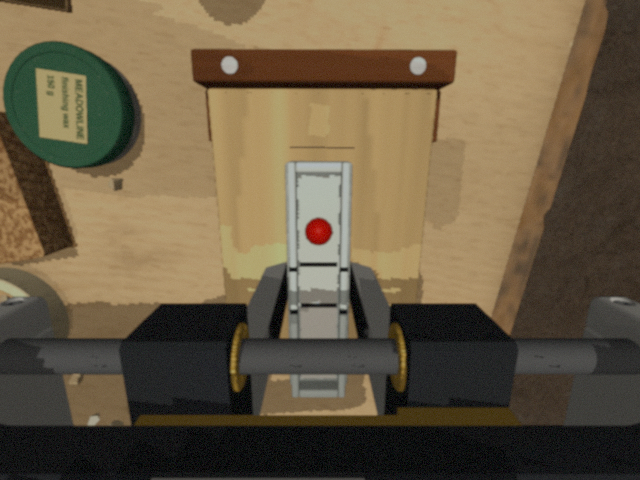

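The level is parallel to the board and centred across it: its edges at x≈290-352 sit between the board edges at 215 and 430. Going down.

Emit:
{"name": "play_rows", "arguments": {"moves": [{"claw": 0.2,"linear": [1,0.5,12],"turn": [0,0,0]},{"claw": 0.2,"linear": [1,0.5,26],"turn": [0,0,0]},{"claw": 0.2,"linear": [1,0.5,36],"turn": [0,0,0]},{"claw": 0.2,"linear": [1,0.5,41],"turn": [0,0,0]},{"claw": 0.2,"linear": [1,0.5,43],"turn": [0,0,0]},{"claw": 0.2,"linear": [1,0.5,44],"turn": [0,0,0]},{"claw": 0.2,"linear": [1,0.5,44],"turn": [0,0,0]}]}}

```text
time_s: 5.68
ee_pos: [0.5952, 0.0961, 0.0561]
eef_rot: [3.14, -0.001, 1.714]
force: [0.5, 0.1, -1.3]
grip_width: 0.0337
```

Emit:
{"name": "play_rows", "arguments": {"moves": [{"claw": 0.2,"linear": [0,0,0.5],"turn": [0,0,0]},{"claw": 0.2,"linear": [0,0,1],"turn": [0,0,0]},{"claw": 0.2,"linear": [0,0,1.5],"turn": [0,0,0]},{"claw": 0.2,"linear": [0,0,2],"turn": [0,0,0]},{"claw": 0.2,"linear": [0,0,2],"turn": [0,0,0]}]}}

```text
time_s: 6.3
ee_pos: [0.5951, 0.0961, 0.054]
eef_rot: [3.14, -0.001, 1.714]
force: [0.4, -0.2, -1.9]
grip_width: 0.0341
```

Not touching yet, so I'll continue in small steps.

Emit:
{"name": "play_rows", "arguments": {"moves": [{"claw": 0.2,"linear": [0,0,0.5],"turn": [0,0,0]},{"claw": 0.2,"linear": [0,0,1],"turn": [0,0,0]},{"claw": 0.2,"linear": [0,0,1.5],"turn": [0,0,0]},{"claw": 0.2,"linear": [0,0,1.5],"turn": [0,0,0]}]}}

```text
time_s: 6.8
ee_pos: [0.5951, 0.0961, 0.0525]
eef_rot: [3.14, -0.001, 1.714]
force: [-0.4, -0.8, -1.4]
grip_width: 0.0343
```

Emit:
{"name": "play_rows", "arguments": {"moves": [{"claw": 0.2,"linear": [0,0,0.5],"turn": [0,0,0]},{"claw": 0.2,"linear": [0,0,1],"turn": [0,0,0]},{"claw": 0.2,"linear": [0,0,1],"turn": [0,0,0]}]}}

```text
time_s: 7.18
ee_pos: [0.5952, 0.0961, 0.0516]
eef_rot: [3.14, -0.001, 1.714]
force: [-0.3, -1.1, 0.6]
grip_width: 0.0337
```

Contact has started at the heel end. I'll pitch the level to the board's slope while lowering so it doesn't drop.

Emit:
{"name": "play_rows", "arguments": {"moves": [{"claw": 0.2,"linear": [0,0,0.4],"turn": [0,0.012,0]},{"claw": 0.2,"linear": [0,0,1.1],"turn": [0,0.024,0]},{"claw": 0.2,"linear": [0,0,1.8],"turn": [0,0.036,0]},{"claw": 0.2,"linear": [0,0,2.0],"turn": [0,0.036,0]},{"claw": 0.2,"linear": [0,0,2.0],"turn": [0,0.036,0]}]}}

```text
time_s: 7.8
ee_pos: [0.5952, 0.096, 0.0496]
eef_rot: [3.14, -0.037, 1.714]
force: [0.1, 0.2, -1.5]
grip_width: 0.0339
```

Emit:
{"name": "play_rows", "arguments": {"moves": [{"claw": 0.2,"linear": [0,0,0.3],"turn": [0,0,0]},{"claw": 0.2,"linear": [0,0,0.6],"turn": [0,0,0]},{"claw": 0.2,"linear": [0,0,0.6],"turn": [0,0,0]}]}}

```text
time_s: 8.18
ee_pos: [0.5953, 0.096, 0.0494]
eef_rot: [3.14, -0.037, 1.714]
force: [-2.9, -2.6, 5.4]
grip_width: 0.0336
```

Emit:
{"name": "play_rows", "arguments": {"moves": [{"claw": 0.2,"linear": [0,0,0.3],"turn": [0,0,0]},{"claw": 0.2,"linear": [0,0,0.3],"turn": [0,0,0]}]}}

```text
time_s: 8.43
ee_pos: [0.5953, 0.096, 0.0494]
eef_rot: [3.14, -0.037, 1.714]
force: [-2.9, -1.8, 5.8]
grip_width: 0.0339
```

Emit:
{"name": "play_rows", "arguments": {"moves": [{"claw": 0.5,"linear": [0,0,0],"turn": [0,0,0]},{"claw": 0.55,"linear": [0,0,0],"turn": [0,0,0]},{"claw": 0.55,"linear": [0,0,0],"turn": [0,0,0]},{"claw": 0.55,"linear": [0,0,0],"turn": [0,0,0]},{"claw": 0.55,"linear": [0,0,-10],"turn": [0,0,0]},{"claw": 0.55,"linear": [0,0,-40],"turn": [0,-0.037,0]},{"claw": 0.7,"linear": [0,0,-80],"turn": [0,-0.037,0]},{"claw": 0.9,"linear": [0,0,-80],"turn": [0,-0.037,0]}]}}

```text
time_s: 9.43
ee_pos: [0.5971, 0.0932, 0.1332]
eef_rot: [3.134, 0.0, 1.714]
force: [0.2, -0.4, 0.1]
grip_width: 0.0682
```

```bash
python3 -c "
from h import *
cv2.imwrite('pics/w3.png',vision.camera('wrist'))
plan((.66,-.21,.14),109.8)"
```

```text
t 9.475 pos [0.5962 0.0931 0.131 ] yaw [179.7299   0.0086  98.1831] F [ 0.5863 -0.0072 -0.7092] w 0.07233841372064699
linear [-309.1317   20.0731   -8.8341] turn [ 0.0047  0.0006 -0.2028]
```

View pics/w3.png

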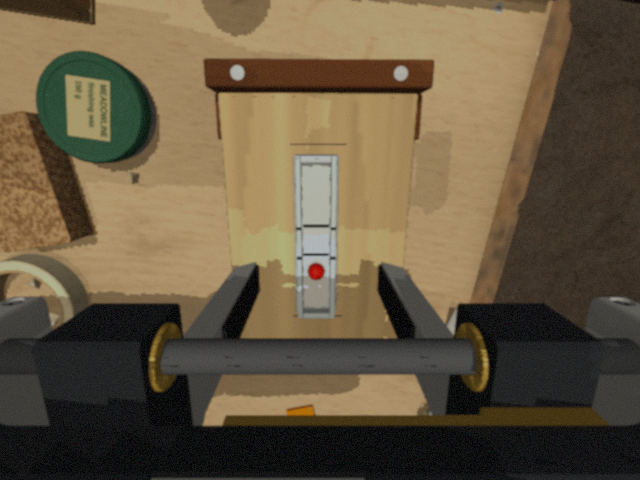

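The level lies along the board and is released, with the ball at the toe (low) side at (316,271). Now to the wedge.

Emit:
{"name": "play_rows", "arguments": {"moves": [{"claw": 0.65,"linear": [-25,1,-5],"turn": [0,0,-0.02]},{"claw": 0.65,"linear": [-70,4,-9],"turn": [0,0,-0.05]},{"claw": 0.65,"linear": [-125,8,-9],"turn": [0,0,-0.08]},{"claw": 0.65,"linear": [-180,12,-9],"turn": [0.002,0,-0.12]},{"claw": 0.65,"linear": [-235,15,-9],"turn": [0.005,0,-0.16]},{"claw": 0.65,"linear": [-280,18,-9],"turn": [0.005,0,-0.19]},{"claw": 0.65,"linear": [-303,20,-9],"turn": [0.005,0,-0.203]},{"claw": 0.65,"linear": [-309,20,-9],"turn": [0.005,0,-0.203]}]}}

```text
time_s: 10.48
ee_pos: [0.6594, -0.2109, 0.1388]
eef_rot: [-3.14, -0.001, 1.915]
force: [0.6, -0.1, -0.2]
grip_width: 0.0607
```

```bash
python3 -c "
from h import *
vision.camera('top')
plan((.652,-.247,.05),109.8)
cv2.imwrite('pics/w4.png',vision.camera('wrist'))
cv2.imwrite('pics/s4.png',vision.camera('scene'))
"
```

```text
t 10.525 pos [ 0.6595 -0.2106  0.1391] yaw [-179.9135   -0.0228  109.7371] F [ 0.2835 -0.5021 -0.7868] w 0.06104784196425884
linear [-31.7241 -19.2096  89.1052] turn [-0.0015 -0.0004 -0.0011]
```

View pics/w4.png

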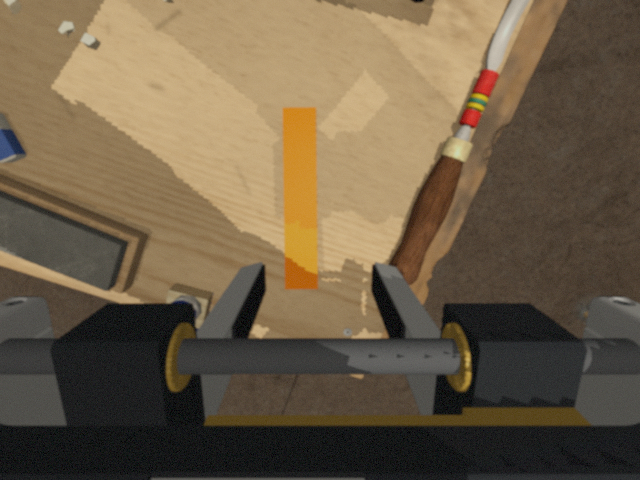

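View pics/s4.png

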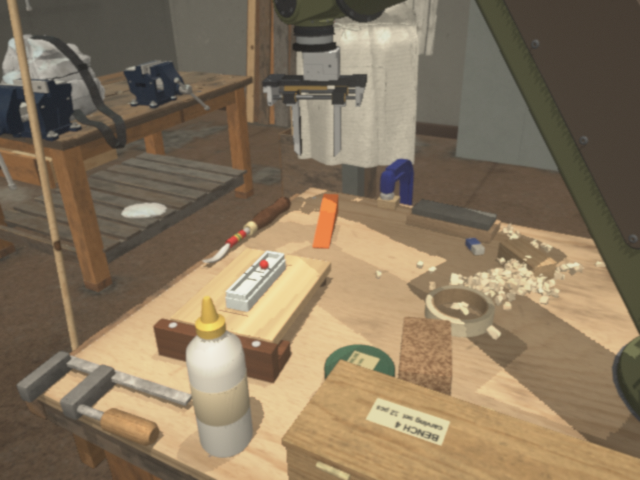

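The wrist view shows the wedge upright, nose (283-314,108) and tail (285-318,289).

```bash
python3 -c "
from h import *
o=get_obs();print(o['ee_pos'])
a,b=wonz((283,108),.003,o),wonz((314,108),.003,o);c,d=wonz((285,289),.038,o),wonz((318,289),.038,o)
n=(a+b)/2;t=(c+d)/2;print(n,t,np.linalg.norm((n-t)[:2]),np.degrees(np.arctan2(*(n-t)[[1,0]])),np.linalg.norm(a-b),np.linalg.norm(c-d))
u=(n-t)/np.linalg.norm(n-t);g=t+.016*u;print(g);plan((g[0],g[1],.006),109.8)
"
```

```text
[ 0.6597 -0.209   0.1397]
[ 0.6063 -0.1151  0.003 ] [ 0.6626 -0.2641  0.038 ] 0.15927816241394332 110.72169846096618 0.027774992712896546 0.030063337197662993
[ 0.6571 -0.2494  0.0346]
t 10.625 pos [ 0.6597 -0.209   0.1397] yaw [-179.9461   -0.0052  109.8223] F [-0.4746 -0.1301  0.6792] w 0.061242372642783614
linear [-37.1312 -16.0037 133.7113] turn [-0.0009 -0.0001  0.0004]
```

Emit:
{"name": "play_rows", "arguments": {"moves": [{"claw": 0.65,"linear": [-15,-8,15],"turn": [0,0,0]},{"claw": 0.65,"linear": [-37,-17,50],"turn": [0,0,-0.01]},{"claw": 0.65,"linear": [-37,-17,90],"turn": [0,0,-0.01]},{"claw": 0.65,"linear": [-37,-17,120],"turn": [0,0,-0.01]},{"claw": 0.65,"linear": [-37,-17,131],"turn": [0,0,-0.01]},{"claw": 0.65,"linear": [-37,-17,133.5],"turn": [0,0,-0.01]},{"claw": 0.65,"linear": [-37,-17,133.5],"turn": [0,0,-0.01]}]}}

```text
time_s: 11.5
ee_pos: [0.6567, -0.2499, 0.0074]
eef_rot: [3.141, 0.001, 1.927]
force: [0.3, 0.7, 0.7]
grip_width: 0.061
```

Emit:
{"name": "play_rows", "arguments": {"moves": [{"claw": 0.2,"linear": [0,0,0],"turn": [0,0,0]},{"claw": 0.2,"linear": [0,0,0],"turn": [0,0,0]},{"claw": 0.2,"linear": [0,0,0],"turn": [0,0,0]},{"claw": 0.2,"linear": [0,0,0],"turn": [0,0,0]},{"claw": 0.2,"linear": [0,0,0],"turn": [0,0,0]}], "force": 15}}

```text
time_s: 12.12
ee_pos: [0.6567, -0.2499, 0.0075]
eef_rot: [3.141, 0.001, 1.927]
force: [-0.9, -0.2, 1.5]
grip_width: 0.0295
```

```bash
python3 -c "
from h import *
plan((.652,-.247,.05),109.8)
cv2.imwrite('pics/w5.png',vision.camera('wrist'))
"
```

```text
t 12.125 pos [ 0.6567 -0.2499  0.0075] yaw [179.9804   0.069  110.4067] F [-0.9256 -0.1621  1.4839] w 0.0294897757634175
linear [  4.3016  -3.3929 -42.4764] turn [0.0003 0.0012 0.0106]
```

View pics/w5.png

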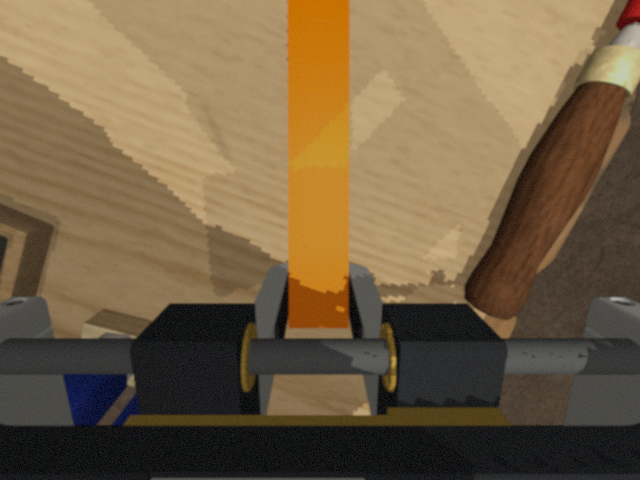

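The wedge is gripped straight. I'll lift it 5 mm, stage it in line with the board, and set it down in front of the toe.

```bash
python3 -c "
from h import *
plan((.633,-.172,.0125),98.2)
"
```

```text
t 12.175 pos [ 0.6567 -0.2499  0.0075] yaw [179.9791   0.0685 110.403 ] F [-0.5068  0.5736  2.212 ] w 0.029322950787499386
linear [81.2731  4.9344 -5.0839] turn [0.0005 0.0012 0.213 ]
```

Emit:
{"name": "play_rows", "arguments": {"moves": [{"claw": 0.2,"linear": [0,0,-3],"turn": [0,0,0]},{"claw": 0.2,"linear": [5,0,-5],"turn": [0,0,0.02]},{"claw": 0.2,"linear": [22,1,-5],"turn": [0,0,0.06]},{"claw": 0.2,"linear": [42,2,-5],"turn": [0,0,0.11]},{"claw": 0.2,"linear": [62,4,-5],"turn": [0,0,0.16]},{"claw": 0.2,"linear": [76,5,-5],"turn": [0,0,0.2]},{"claw": 0.2,"linear": [81,5,-5],"turn": [0,0,0.213]},{"claw": 0.2,"linear": [81,5,-5],"turn": [0,0,0.213]}]}}

```text
time_s: 13.18
ee_pos: [0.6332, -0.1722, 0.0126]
eef_rot: [3.141, 0.001, 1.714]
force: [0.2, 0.1, -0.9]
grip_width: 0.0297
```

Emit:
{"name": "play_rows", "arguments": {"moves": [{"claw": 0.2,"linear": [0,0,1],"turn": [0,0,0]},{"claw": 0.2,"linear": [0,0,2.5],"turn": [0,0,0]},{"claw": 0.2,"linear": [0,0,4],"turn": [0,0,0]},{"claw": 0.2,"linear": [0,0,5],"turn": [0,0,0]},{"claw": 0.2,"linear": [0,0,5],"turn": [0,0,0]}]}}

```text
time_s: 13.8
ee_pos: [0.6332, -0.1722, 0.0076]
eef_rot: [3.141, 0.001, 1.714]
force: [-0.2, -0.1, -0.6]
grip_width: 0.0298
```

```bash
python3 -c "
from h import *
plan((.633,-.172,.0075),98.2)
cv2.imwrite('pics/w6.png',vision.camera('wrist'))
cv2.imwrite('pics/t6.png',vision.camera('top')[140:340,140:460].repeat(2,0).repeat(2,1))
"
```

```text
t 13.8 pos [ 0.6332 -0.1722  0.0076] yaw [179.9581   0.0704  98.227 ] F [-0.1905 -0.0932 -0.6292] w 0.029797868438499506
linear [ 0.257  -0.1745  0.061 ] turn [0.0007 0.0012 0.0005]
```

View pics/w6.png

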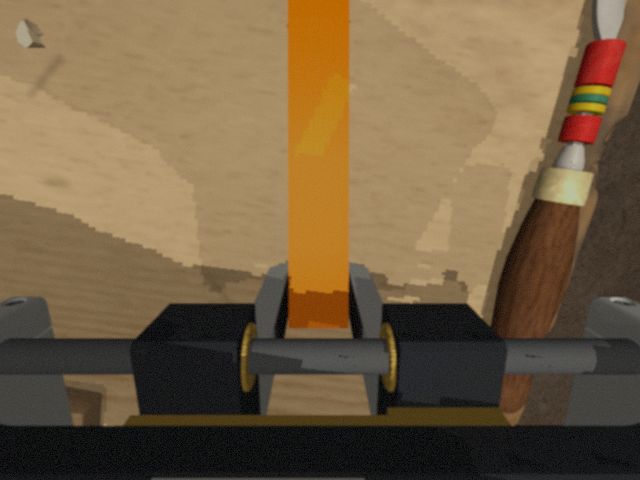

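View pics/t6.png

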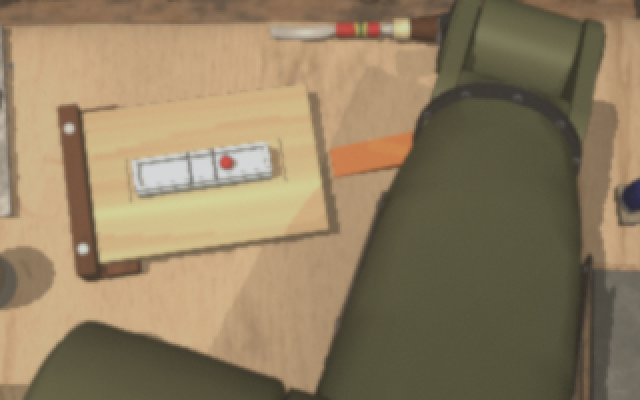

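The wedge is in line with the board: nose at (332,163), toe-edge middle at ~(319,160) in the doubled crop. Now I'll push it in slowly while watching the force.

Emit:
{"name": "play_rows", "arguments": {"moves": [{"claw": 0.2,"linear": [3,0,0],"turn": [0,0,0]},{"claw": 0.2,"linear": [8,0,0],"turn": [0,0,0]},{"claw": 0.2,"linear": [13,0,0],"turn": [0,0,0]},{"claw": 0.2,"linear": [18,0,0],"turn": [0,0,0]},{"claw": 0.2,"linear": [23,0,0],"turn": [0,0,0]},{"claw": 0.2,"linear": [28,0,0],"turn": [0,0,0]},{"claw": 0.2,"linear": [32,0,0],"turn": [0,0,0]},{"claw": 0.2,"linear": [34,0,0],"turn": [0,0,0]}], "force": 25}}

```text
time_s: 14.9
ee_pos: [0.6283, -0.1383, 0.0075]
eef_rot: [3.141, 0.001, 1.715]
force: [0.4, -0.1, -0.5]
grip_width: 0.0297
```

Emit:
{"name": "play_rows", "arguments": {"moves": [{"claw": 0.2,"linear": [2,0,0],"turn": [0,0,0]},{"claw": 0.2,"linear": [4,0,0],"turn": [0,0,0]},{"claw": 0.2,"linear": [6,0,0],"turn": [0,0,0]},{"claw": 0.2,"linear": [8,0,0],"turn": [0,0,0]},{"claw": 0.2,"linear": [10,0,0],"turn": [0,0,0]},{"claw": 0.2,"linear": [12,0,0],"turn": [0,0,0]},{"claw": 0.2,"linear": [14,0,0],"turn": [0,0,0]},{"claw": 0.2,"linear": [16,0,0],"turn": [0,0,0]}]}}

```text
time_s: 15.9
ee_pos: [0.6261, -0.1224, 0.0075]
eef_rot: [3.141, 0.001, 1.715]
force: [0.4, -3.3, -0.9]
grip_width: 0.0293
```

Emit:
{"name": "play_rows", "arguments": {"moves": [{"claw": 0.2,"linear": [2,0,0],"turn": [0,0,0]},{"claw": 0.2,"linear": [4,0,0],"turn": [0,0,0]},{"claw": 0.2,"linear": [6,0,0],"turn": [0,0,0]},{"claw": 0.2,"linear": [8,0,0],"turn": [0,0,0]},{"claw": 0.2,"linear": [10,0,0],"turn": [0,0,0]},{"claw": 0.2,"linear": [12,0,0],"turn": [0,0,0]},{"claw": 0.2,"linear": [14,0,0],"turn": [0,0,0]},{"claw": 0.2,"linear": [16,0,0],"turn": [0,0,0]}]}}

```text
time_s: 16.9
ee_pos: [0.6237, -0.1066, 0.0075]
eef_rot: [3.141, 0.002, 1.714]
force: [0.6, -5.8, -1.3]
grip_width: 0.0295
```

```bash
cat > ball.py <<'E'
from h import *
import sys
k=sys.argv[1]
for n,(x,y,w,hh) in {'scene':(190,220,160,120),'top':(180,180,160,120)}.items():
    im=vision.camera(n); cv2.imwrite(f'pics/{n[0]}{k}.png',cv2.resize(im[y:y+hh,x:x+w],None,fx=4,fy=4,interpolation=cv2.INTER_CUBIC))
o=get_obs(); print(o['time_s'],o['ee_pos'],o['force'])
E
python3 ball.py 7
```

```text
17.0 [ 0.6237 -0.1064  0.0075] [ 0.4361 -3.6732 -1.2709]
```

View pics/s7.png

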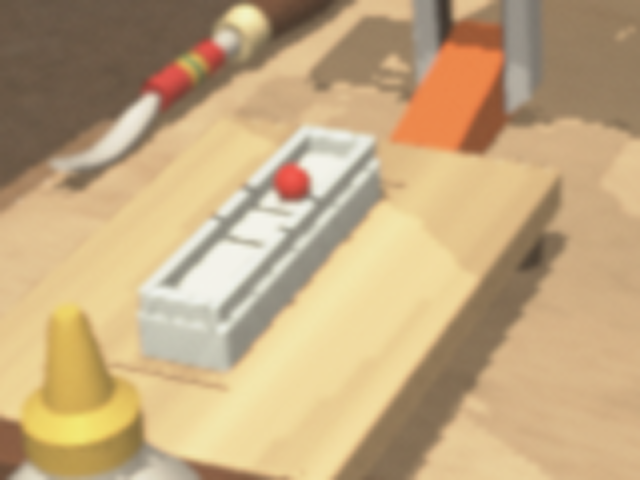

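View pics/t7.png

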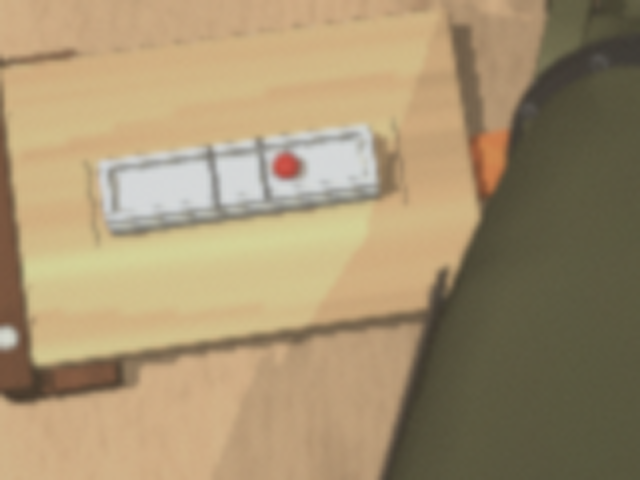

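The ball is still 22 mm to the toe side (top crop: lines at 214 and 264, ball at 287), so the spring is still giving. Continuing.

Emit:
{"name": "play_rows", "arguments": {"moves": [{"claw": 0.2,"linear": [2,0,0],"turn": [0,0,0]},{"claw": 0.2,"linear": [4,0,0],"turn": [0,0,0]},{"claw": 0.2,"linear": [6,0,0],"turn": [0,0,0]},{"claw": 0.2,"linear": [8,0,0],"turn": [0,0,0]},{"claw": 0.2,"linear": [10,0,0],"turn": [0,0,0]},{"claw": 0.2,"linear": [12,0,0],"turn": [0,0,0]},{"claw": 0.2,"linear": [13,0,0],"turn": [0,0,0]},{"claw": 0.2,"linear": [14,0,0],"turn": [0,0,0]}]}}

```text
time_s: 18.0
ee_pos: [0.6217, -0.0928, 0.0075]
eef_rot: [3.141, 0.002, 1.715]
force: [1.1, -6.6, -1.6]
grip_width: 0.0296
```

```bash
python3 ball.py 8
```

```text
18.1 [ 0.6217 -0.0927  0.0075] [ 0.8275 -6.1208 -1.6953]
```

View pics/t8.png

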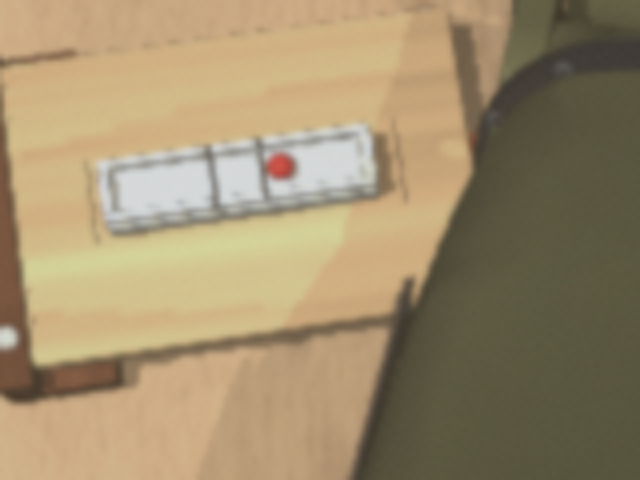

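Emit:
{"name": "play_rows", "arguments": {"moves": [{"claw": 0.2,"linear": [2,0,0],"turn": [0,0,0]},{"claw": 0.2,"linear": [4,0,0],"turn": [0,0,0]},{"claw": 0.2,"linear": [6,0,0],"turn": [0,0,0]},{"claw": 0.2,"linear": [8,0,0],"turn": [0,0,0]},{"claw": 0.2,"linear": [10,0,0],"turn": [0,0,0]},{"claw": 0.2,"linear": [12,0,0],"turn": [0,0,0]},{"claw": 0.2,"linear": [14,0,0],"turn": [0,0,0]},{"claw": 0.2,"linear": [15,0,0],"turn": [0,0,0]}]}}

```text
time_s: 19.1
ee_pos: [0.6196, -0.078, 0.0075]
eef_rot: [3.141, 0.002, 1.715]
force: [1.1, -7.6, -1.3]
grip_width: 0.0294
```

Emit:
{"name": "play_rows", "arguments": {"moves": [{"claw": 0.2,"linear": [0,0,0],"turn": [0,0,0]},{"claw": 0.2,"linear": [0,0,0],"turn": [0,0,0]},{"claw": 0.2,"linear": [0,0,0],"turn": [0,0,0]},{"claw": 0.2,"linear": [0,0,0],"turn": [0,0,0]},{"claw": 0.2,"linear": [0,0,0],"turn": [0,0,0]},{"claw": 0.2,"linear": [0,0,0],"turn": [0,0,0]},{"claw": 0.2,"linear": [0,0,0],"turn": [0,0,0]},{"claw": 0.2,"linear": [0,0,0],"turn": [0,0,0]}]}}

```text
time_s: 20.1
ee_pos: [0.6196, -0.078, 0.0075]
eef_rot: [3.141, 0.002, 1.715]
force: [0.3, -3.4, -1.2]
grip_width: 0.0295
```

```bash
python3 ball.py 9
```

```text
20.2 [ 0.6195 -0.078   0.0075] [ 1.2401 -3.4479 -0.4174]
```

View pics/t9.png

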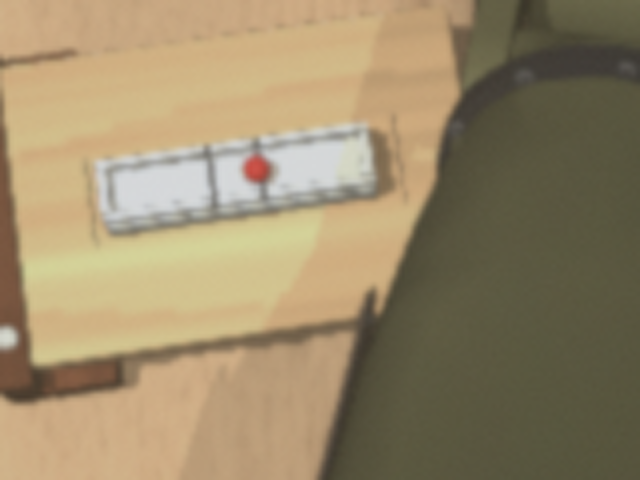

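View pics/s9.png

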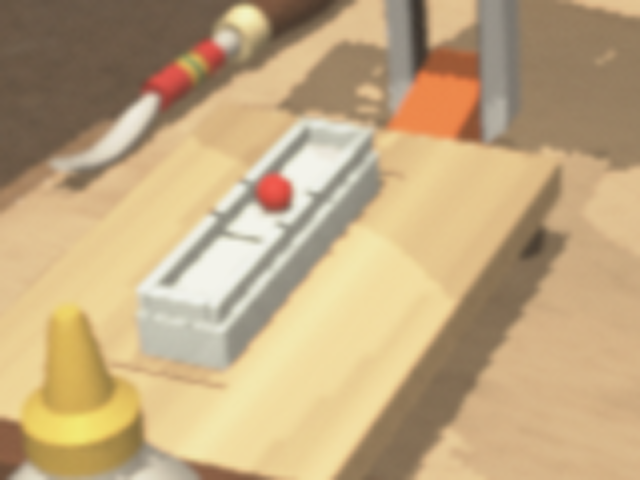

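The ball is about 10 mm off (top crop: lines at 212 and 261, ball at 257). Next push is 13 mm, then settle.

Emit:
{"name": "play_rows", "arguments": {"moves": [{"claw": 0.2,"linear": [2,0,0],"turn": [0,0,0]},{"claw": 0.2,"linear": [4,0,0],"turn": [0,0,0]},{"claw": 0.2,"linear": [6,0,0],"turn": [0,0,0]},{"claw": 0.2,"linear": [8,0,0],"turn": [0,0,0]},{"claw": 0.2,"linear": [10,0,0],"turn": [0,0,0]},{"claw": 0.2,"linear": [11.5,0,0],"turn": [0,0,0]},{"claw": 0.2,"linear": [12.5,0,0],"turn": [0,0,0]},{"claw": 0.2,"linear": [13,0,0],"turn": [0,0,0]}]}}

```text
time_s: 21.2
ee_pos: [0.6177, -0.0655, 0.0075]
eef_rot: [3.141, 0.003, 1.714]
force: [0.6, -6.9, -0.6]
grip_width: 0.0294
```

Emit:
{"name": "play_rows", "arguments": {"moves": [{"claw": 0.2,"linear": [0,0,0],"turn": [0,0,0]},{"claw": 0.2,"linear": [0,0,0],"turn": [0,0,0]},{"claw": 0.2,"linear": [0,0,0],"turn": [0,0,0]},{"claw": 0.2,"linear": [0,0,0],"turn": [0,0,0]},{"claw": 0.2,"linear": [0,0,0],"turn": [0,0,0]},{"claw": 0.2,"linear": [0,0,0],"turn": [0,0,0]},{"claw": 0.2,"linear": [0,0,0],"turn": [0,0,0]},{"claw": 0.2,"linear": [0,0,0],"turn": [0,0,0]}]}}

```text
time_s: 22.2
ee_pos: [0.6177, -0.0655, 0.0075]
eef_rot: [3.141, 0.003, 1.714]
force: [0.4, -4.3, -0.7]
grip_width: 0.0299
```

```bash
python3 ball.py 10
```

```text
22.3 [ 0.6178 -0.0656  0.0076] [ 1.5586 -3.9724 -0.288 ]
```

View pics/t10.png

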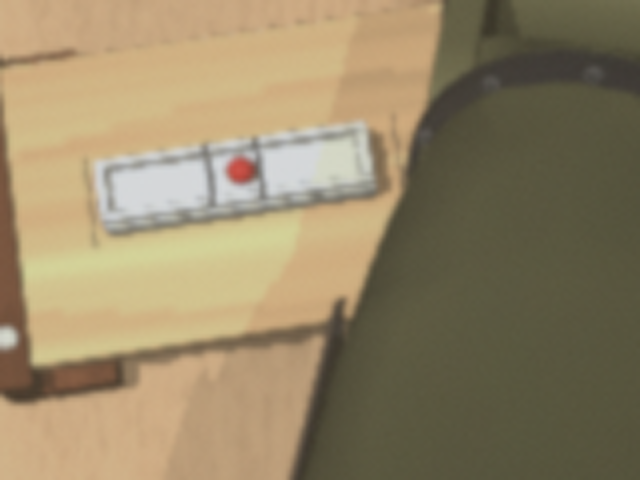

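View pics/s10.png

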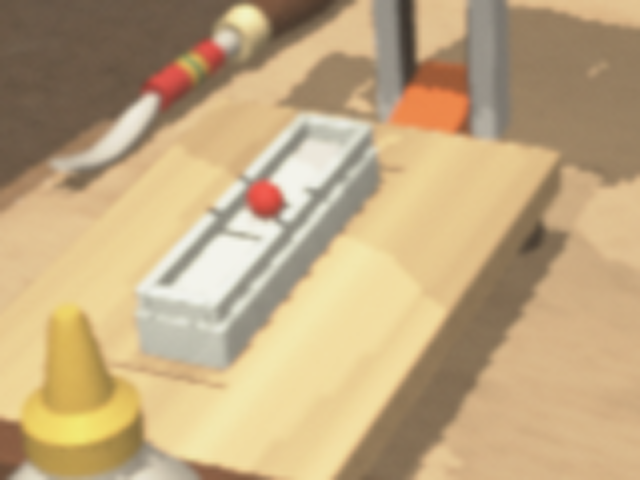

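About 3–3.5 mm left (lines 210 and 259, ball 241). Pushing 5.5 mm.

Emit:
{"name": "play_rows", "arguments": {"moves": [{"claw": 0.2,"linear": [1.5,0,0],"turn": [0,0,0]},{"claw": 0.2,"linear": [3,0,0],"turn": [0,0,0]},{"claw": 0.2,"linear": [4.5,0,0],"turn": [0,0,0]},{"claw": 0.2,"linear": [5.5,0,0],"turn": [0,0,0]},{"claw": 0.2,"linear": [5.5,0,0],"turn": [0,0,0]}]}}

```text
time_s: 22.92
ee_pos: [0.617, -0.0603, 0.0075]
eef_rot: [3.141, 0.003, 1.714]
force: [0.4, -5.2, -0.3]
grip_width: 0.0297
```

Emit:
{"name": "play_rows", "arguments": {"moves": [{"claw": 0.2,"linear": [0,0,0],"turn": [0,0,0]},{"claw": 0.2,"linear": [0,0,0],"turn": [0,0,0]},{"claw": 0.2,"linear": [0,0,0],"turn": [0,0,0]},{"claw": 0.2,"linear": [0,0,0],"turn": [0,0,0]},{"claw": 0.2,"linear": [0,0,0],"turn": [0,0,0]},{"claw": 0.2,"linear": [0,0,0],"turn": [0,0,0]},{"claw": 0.2,"linear": [0,0,0],"turn": [0,0,0]},{"claw": 0.2,"linear": [0,0,0],"turn": [0,0,0]}]}}

```text
time_s: 23.92
ee_pos: [0.6169, -0.0603, 0.0075]
eef_rot: [3.141, 0.003, 1.714]
force: [-0.1, -4.8, -0.5]
grip_width: 0.0296
```

```bash
python3 ball.py 11; python3 -c "
from h import *
im=vision.camera('wrist');cv2.imwrite('pics/w11.png',im)"
```

```text
24.025 [ 0.617  -0.0603  0.0075] [ 0.9258 -4.9266 -0.0193]
```

View pics/t11.png

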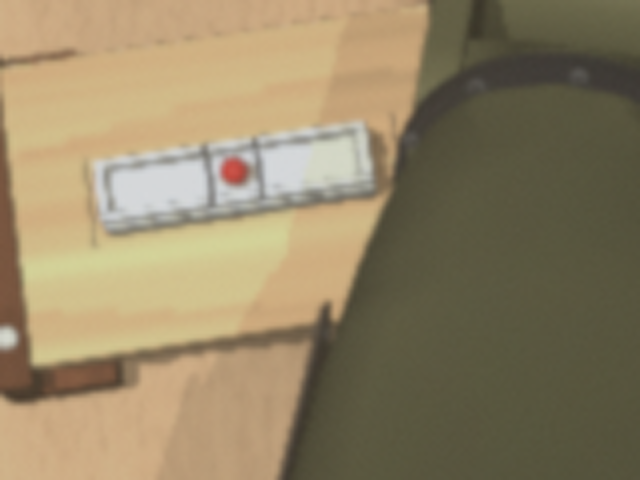

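View pics/w11.png

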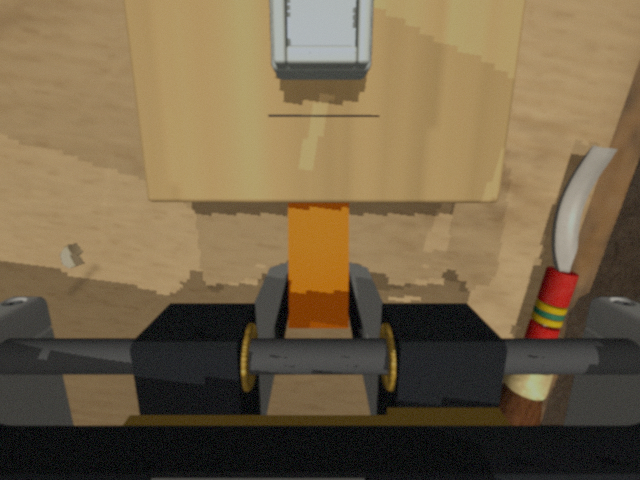

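Ball is centred within about 1 mm in the top view (lines 209.5 and 258.5, ball 235). I'll release and back off upward.

Emit:
{"name": "play_rows", "arguments": {"moves": [{"claw": 0.35,"linear": [0,0,0],"turn": [0,0,0]},{"claw": 0.5,"linear": [0,0,0],"turn": [0,0,0]},{"claw": 0.5,"linear": [0,0,0],"turn": [0,0,0]},{"claw": 0.5,"linear": [0,0,0],"turn": [0,0,0]},{"claw": 0.5,"linear": [0,0,-15],"turn": [0,0,0]},{"claw": 0.5,"linear": [0,0,-60],"turn": [0,0,0]},{"claw": 0.5,"linear": [0,0,-110],"turn": [0,0,0]},{"claw": 0.5,"linear": [0,0,-150],"turn": [0,0,0]}]}}

```text
time_s: 25.08
ee_pos: [0.617, -0.0599, 0.1609]
eef_rot: [3.138, 0.004, 1.714]
force: [0.0, -0.4, -0.6]
grip_width: 0.0468
```

Emit:
{"name": "play_rows", "arguments": {"moves": [{"claw": 0.5,"linear": [40,0,-10],"turn": [0,0,0]},{"claw": 0.5,"linear": [80,0,-20],"turn": [0,0,0]},{"claw": 0.5,"linear": [110,0,-20],"turn": [0,0,0]},{"claw": 0.5,"linear": [120,0,-20],"turn": [0,0,0]},{"claw": 0.5,"linear": [120,0,-20],"turn": [0,0,0]},{"claw": 0.5,"linear": [120,0,-20],"turn": [0,0,0]},{"claw": 0.5,"linear": [120,0,-20],"turn": [0,0,0]},{"claw": 0.5,"linear": [120,0,-20],"turn": [0,0,0]}]}}

```text
time_s: 26.08
ee_pos: [0.5998, 0.0584, 0.1804]
eef_rot: [3.138, 0.004, 1.714]
force: [0.2, -0.2, -0.7]
grip_width: 0.047
```

```bash
python3 ball.py 12; python3 -c "
from h import *
o=get_obs();im=vision.camera('wrist');cv2.imwrite('pics/w12.png',im);print(o['ee_pos'],o['eef_rot'])"
```

```text
26.175 [0.5998 0.0586 0.1804] [-0.4199  0.6035  0.2058]
[0.5998 0.0586 0.1804] [3.1384 0.0037 1.714 ]
```

View pics/w12.png

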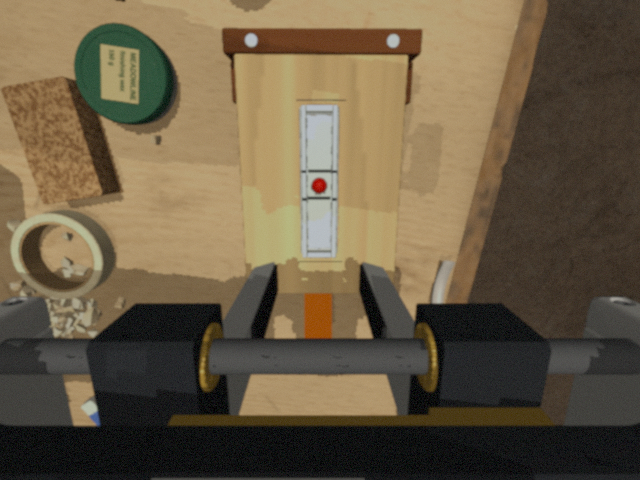

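View pics/s12.png

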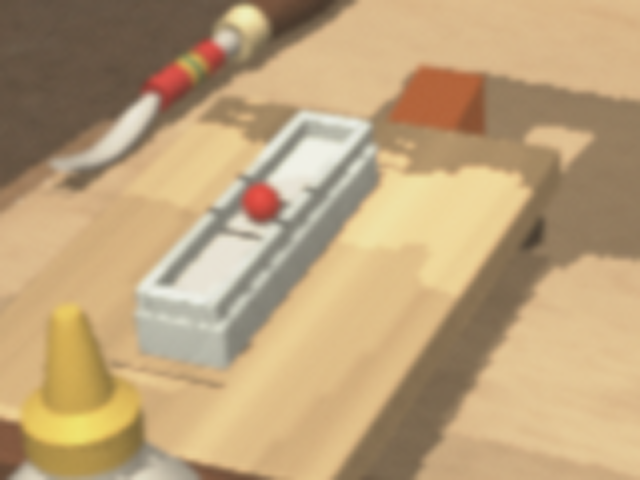

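The wrist view shows the ball at row ~185 between the lines at rows ~171 and ~198. I'll check it numerically, twice, with some settling between.

```bash
cat > chk.py <<'E'
from h import *
o=get_obs();im=vision.camera('wrist')
hsv=cv2.cvtColor(im,cv2.COLOR_BGR2HSV)
m=(cv2.inRange(hsv,(0,150,80),(6,255,255))|cv2.inRange(hsv,(174,150,80),(180,255,255)));m[:, :295]=0;m[:,345:]=0;m[:130]=0;m[250:]=0
M=cv2.moments(m,True);print(o['time_s'],'ball',M['m10']/M['m00'],M['m01']/M['m00'],M['m00'])
g=cv2.cvtColor(im,cv2.COLOR_BGR2GRAY).astype(float)
p=np.r_[g[155:215,306:311].T,g[155:215,328:333].T].mean(0)
print([(155+i,int(v)) for i,v in enumerate(p) if v<p.mean()-12])
E
python3 chk.py
```

```text
26.225 ball 318.75333333333333 185.4 150.0
[(169, 152), (170, 120), (171, 103), (172, 130), (197, 128), (198, 107), (199, 126), (200, 152)]
```

Emit:
{"name": "play_rows", "arguments": {"moves": [{"claw": 0.5,"linear": [0,0,0],"turn": [0,0,0]},{"claw": 0.5,"linear": [0,0,0],"turn": [0,0,0]},{"claw": 0.5,"linear": [0,0,0],"turn": [0,0,0]},{"claw": 0.5,"linear": [0,0,0],"turn": [0,0,0]},{"claw": 0.5,"linear": [0,0,0],"turn": [0,0,0]},{"claw": 0.5,"linear": [0,0,0],"turn": [0,0,0]},{"claw": 0.5,"linear": [0,0,0],"turn": [0,0,0]},{"claw": 0.5,"linear": [0,0,0],"turn": [0,0,0]}]}}

```text
time_s: 27.28
ee_pos: [0.5997, 0.0588, 0.1805]
eef_rot: [3.138, 0.004, 1.714]
force: [0.4, -0.4, 0.0]
grip_width: 0.0471
```

```bash
python3 chk.py
```

```text
27.275 ball 318.7315436241611 185.51006711409397 149.0
[(169, 152), (170, 120), (171, 96), (172, 123), (197, 127), (198, 102), (199, 121), (200, 151)]
```

```bash
python3 -c "
from station import hand_in
print(hand_in())"
```

```text
the job is handed in; nothing more can be done
None
```

I set the level down on the middle of the board, pitched to the board's slope so it didn't drop, and let it go. I then gripped the wedge near its tail and pushed it in slowly, nose about 85 mm past the toe bar by my estimate. Pushing it took about 8 N at most, read at the wrist. I released it, raised the gripper clear, and handed in at about 27 s.

**Last checks:** two wrist pictures 1 s apart put the settled ball within about 1 mm of midway between the lines. The top view just before release agreed, at about 0.5–1 mm. The last pictures show the wedge still under the toe, the level lying along the board, and the gripper clear of everything.

**What disagreed:** at the start, the scene camera put the level about 12 mm from the top view's position. The wrist camera agreed with the top view, so I used that. No check failed, but I could not measure the contact forces between wedge and board or level and board directly.

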